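Shut and bolt the cassette drawer

ROBOT

A 6-joint arm with a two-finger parallel gripper is mounted at the origin on a cart in front of the work surface, level with it; the furniture and walls round the work are solid. World frame = base frame: x ahead of the robot, y to its left, z up, the work surface at z = 0. Lengths are in m, angles in degrees, forces in N, time in s.
With the tool pointing down it reaches from about 0.325 to 0.925 m from the base axis. Payload 3.1 kg.
Tool frame: the origin (TCP) lies at the very end of the fingers, on their centre line; the grasp point (between the pads) lies 19 mm behind it; z points along the fingers, y is the line along which they close (so a half turn about z gives the same grasp; the last joint's range is limited). The gripper opens to 85 mm and grips with 20 to 120 N. Pads are 22 mm wide; open, the fingers measure 114 mm over their backs; the gripper's body (76 mm by 85 mm) begins 54 mm behind the grasp point. The pads swing forward as they close: fully open they stand 13 mm farther back than shut.
Start: joints at [65.248, 12.427, 92.441, -0, 75.132, -6.429], TCP at [0.196, 0.593, 0.231] pointing down, gripper open.
Joint ranges: [-157.48, 157.48], [-44.54, 120.13], [17.64, 146.25], [-64.5, 244.5], [7.68, 150.69], [-147.95, 147.95]. Speed limits (degrees/s): [159.86, 159.86, 180, 180, 180, 180].

INTERFACE

Orientations are given as [roll, pitch, yaw] about the fixed x, y, z axes, in that order (R = Rz(yaw) Ry(pitch) Rx(roll)).
In Python, from bench import ctrl, viewer, job, spotter gives the robot as it stands. The module is installed in compiled form; this text tells all that it offers.
- The arm moves only by the shell command python3 -m inch 'ROWS' [OPENING]. ROWS is JSON, a list of rows, each a list of 2 entries, a list of its own where there are three numbers: the shift along the world's x, y, z in mm, then the turn, a rotation vector about the world's x, y, z in rad. A call has 1 to 12 rows; each row is the pose to reach, as a shift and turn from the pose commanded when the call began; what a row does not reach only later rows make up. A row lasts 1/8 s, in which the tool goes at most 62.5 mm and 10.7 degrees, less where a joint would pass 70% of its speed; a pose out of reach is approached as far as the arm can. A call with a gripper value outside its range is refused whole. OPENING is the closure, from -1 (fully open) to 1 (shut), so that 0 is half open, set as the call begins (- or left out, the last holds). The fingers move at their own pace and stop on an object; the grip force is fixed at half the most. Time passes only in rows, so rows that repeat a pose let the fingers close. It gives the time, the measured TCP pose, the force, the opening and the grip force at its end, in the units of the state.
- ctrl.sense(): the state, without advancing time (a new reading comes with each control period).
- viewer.grab_frame(name): name is "side" or "top" or "wrist"; returns the picture (420x560x3 uint8, red, green, blue); there is no depth.
- viewer.camera_info(name): a dict with "fovy" (degrees; the focal length in pixels is half the picture's height over the tangent of half this angle, whatever the lens; pixels are square), "cx", "cy" (the principal point, pixels), "R" (3x3) and "t" (3): a world point X has camera coordinates R X + t. Camera axes: x right, y down, z forward; pixel columns grow to the right and rows downward; lengths in m; the calibration is good to about 2 mm. A picture is of the moment at which its call begins: read the wrist's pose just before it. camera_info takes no time and is no camera call; for the wrist camera it gives the pose at the moment of the call.
- job.finish_job(): hands the job in; it is judged then, once.
Trained networks look in the newest picture that a camera, given by its name, has taken for a name from the list of things; names that differ only in an ending like _2 or _b are one class to them, and where a whole thing is asked for, a point or a joint stands for the part that bears it (a point fixed in the world has none). Each returns a list of dicts, best first, with "score" (0 to 1); they miss things now and then, are a little off and sometimes report something else, mostly with a low value. They report only what shows in the picture. A call takes as long as a camera call.
- spotter.recognise(camera, query): "point" ([column, row] in pixels, amid what is visible of it).
- spotter.silhouettes(camera, query): "mask" (420x560 bool, what is visible of it) and "point" ([column, row] in pixels, amid what is visible of it).
- spotter.landmark_of(camera, query): "point" ([column, row] in pixels: a listed point, or the origin of a listed thing).
The state is a dict: "clock": time; "joint_positions": joint angles; "joint_vel": joint speeds; "tau": joint torques, N m; "tcp_pos": TCP position; "orientation": TCP orientation; "contact_force": force on the tool from outside, world axes, zero at the start; "torque": the same for the moment, N m; "opening": finger opening in m; "finger_force": force on a finger pad.
Only numpy, scipy, OpenCV 4.12 (cv2) and the standard library are available. Lean on these libraries where they do the work, as an engineer would, in place of code of your own. Each camera call takes 0.05 s, during which the arm holds its last target. There are 200 camera calls.

TASK

Three small drawer units stand open on the bench. With the fingertips, push the drawer that holds the flat white test cassette fully shut with the cassette still lying in it, and only then push the steel knob of the bolt on top of that same unit to the left as far as it goes, to lock the drawer. Push only: do not pick anything up, and leave the other two drawers, their bolts and everything standing around as they are.

Things in the scene. Friction and masses are not known exactly. Their poses are not given: they have to be found in the camera images.
- unit_a: white box unit, fixed to the bench, whose drawer holds the flat white test cassette; one of three alike, 100 wide (y), 150 deep (x), roof 60 above the bench. Origin under its centre; x points away from the drawer side (the way the drawer is pushed shut), y to the unit's left seen from the robot, z up. A bolt with a knob lies near the roof's front edge
- front_a (a point): centre of the outer, robot-side face of the drawer that holds the flat white test cassette; moves with it; 30 above the bench. Axes as unit. Front plate 100 wide, 61 high, 8 thick, flat but for a lip at its foot (60 long, out 7, below 10 above the bench). Shut: this point is 83 ahead (-x) of the unit's centre
- drawer_a (a joint): drawer that holds the flat white test cassette: how far it stands out, m; 0 = fully shut (front plate against the unit), 0.1 = stop; slides with about 2 N friction and stays where it is left
- knob_a (a point): on the axis of the bolt's steel knob on the unit whose drawer holds the flat white test cassette, 20 above the roof. Knob: upright pin 10 thick, head 13 wide, top 32 above the roof, 62 ahead of the unit's centre. Its 8 mm rod goes left through a bracket; right of it the roof is free. The drawer's keeper loop (top 19 above the roof) is at the roof's left front when shut. Axes as unit
- bolt_a (a joint): bolt of the unit whose drawer holds the flat white test cassette: m moved toward the unit's left (+y); 0 to 0.003 = drawn back (unlocked), 0.026 = stop, fully across through the keeper (locked); about 1.5 N friction, stays where left
- unit_b: white box unit, fixed to the bench, whose drawer holds the round reddish petri dish; one of three alike, 100 wide (y), 150 deep (x), roof 60 above the bench. Origin under its centre; x points away from the drawer side (the way the drawer is pushed shut), y to the unit's left seen from the robot, z up. A bolt with a knob lies near the roof's front edge
- front_b (a point): centre of the outer, robot-side face of the drawer that holds the round reddish petri dish; moves with it; 30 above the bench. Axes as unit. Front plate 100 wide, 61 high, 8 thick, flat but for a lip at its foot (60 long, out 7, below 10 above the bench). Shut: this point is 83 ahead (-x) of the unit's centre
- drawer_b (a joint): drawer that holds the round reddish petri dish: how far it stands out, m; 0 = fully shut (front plate against the unit), 0.1 = stop; slides with about 2 N friction and stays where it is left
- knob_b (a point): on the axis of the bolt's steel knob on the unit whose drawer holds the round reddish petri dish, 20 above the roof. Knob: upright pin 10 thick, head 13 wide, top 32 above the roof, 62 ahead of the unit's centre. Its 8 mm rod goes left through a bracket; right of it the roof is free. The drawer's keeper loop (top 19 above the roof) is at the roof's left front when shut. Axes as unit
- bolt_b (a joint): bolt of the unit whose drawer holds the round reddish petri dish: m moved toward the unit's left (+y); 0 to 0.003 = drawn back (unlocked), 0.026 = stop, fully across through the keeper (locked); about 1.5 N friction, stays where left
- unit_c: white box unit, fixed to the bench, whose drawer holds the round orange tube cap; one of three alike, 100 wide (y), 150 deep (x), roof 60 above the bench. Origin under its centre; x points away from the drawer side (the way the drawer is pushed shut), y to the unit's left seen from the robot, z up. A bolt with a knob lies near the roof's front edge
- front_c (a point): centre of the outer, robot-side face of the drawer that holds the round orange tube cap; moves with it; 30 above the bench. Axes as unit. Front plate 100 wide, 61 high, 8 thick, flat but for a lip at its foot (60 long, out 7, below 10 above the bench). Shut: this point is 83 ahead (-x) of the unit's centre
- drawer_c (a joint): drawer that holds the round orange tube cap: how far it stands out, m; 0 = fully shut (front plate against the unit), 0.1 = stop; slides with about 2 N friction and stays where it is left
- knob_c (a point): on the axis of the bolt's steel knob on the unit whose drawer holds the round orange tube cap, 20 above the roof. Knob: upright pin 10 thick, head 13 wide, top 32 above the roof, 62 ahead of the unit's centre. Its 8 mm rod goes left through a bracket; right of it the roof is free. The drawer's keeper loop (top 19 above the roof) is at the roof's left front when shut. Axes as unit
- bolt_c (a joint): bolt of the unit whose drawer holds the round orange tube cap: m moved toward the unit's left (+y); 0 to 0.003 = drawn back (unlocked), 0.026 = stop, fully across through the keeper (locked); about 1.5 N friction, stays where left
- cassette: flat white plastic test cassette 37x62x6, loose on the floor of its drawer (floor 7 above the bench, side walls 34 high); origin under its centre, z up, long side along its y
- petri: flat round reddish petri dish 57 across, 4 thick, loose in another drawer; origin under its centre
- cap: round orange screw cap 34 across, 13 high, loose in another drawer; origin under its centre
- dropper: small white dropper bottle, 25 across, 56 high, standing loose on the rear of the cassette unit's roof; bystander; origin under its centre
- timer: white timer 62x78x21 lying loose on the petri unit's roof; bystander; origin under its centre
- clip: black binder clip 46x41x59 standing loose on the cap unit's roof; bystander; origin under its centre
- marker: dark marker pen 12x136x12 lying on the bench at the right; bystander; origin under its centre
- scissors: scissors 206x84x11 with dark green handles lying on the bench at the left; bystander; origin under its centre

How it is judged:
By the outcome, as a careful person would: the job done as asked, in the order asked, and still so for the second after the job is handed in, with the robot touching nothing.
It also fails if it takes over 42 s, if anything falls off the work surface, if the arm or the gripper's body presses on something with over 40 N, if the wrist force passes 120 N, or if a joint passes its speed limit or range.

## Working session

There is one attempt and no reset: what is moved stays moved. The work goes in short steps, Python scripts to look and compute and a shell command to move; the robot and the scene stay as the last step left them, time stands still between calls to the robot, and variables do not carry over. Pictures are saved under pics/ and viewed, at most 10 in all, crops included, and the job is handed in when it is done.

```bash
mkdir -p pics
cat > h.py <<'E'
import numpy as np, cv2
from bench import ctrl, viewer, job, spotter
def ray(cam,p):
    c=viewer.camera_info(cam); f=210/np.tan(np.radians(c["fovy"]/2))
    R=np.array(c["R"]);t=np.array(c["t"])
    d=R.T@np.array([(p[0]-c["cx"])/f,(p[1]-c["cy"])/f,1]); return -R.T@t,d
def onz(cam,p,z):
    o,d=ray(cam,p); return o+d*(z-o[2])/d[2]
def save(cam,n):
    im=viewer.grab_frame(cam); cv2.imwrite(f"pics/{n}.png",im[:,:,::-1]); return im
E
python3 - <<'E'
from h import *
s=ctrl.sense(); print(s["clock"],s["tcp_pos"],s["orientation"],s["opening"])
a=save("top","top0");b=save("side","side0")
cv2.imwrite("pics/both0.png",cv2.resize(np.vstack([a,b])[:,:,::-1],None,fx=0.71,fy=0.71))
Z=dict(cassette=.01,front_a=.03,knob_a=.08,unit_a=0,dropper=.06,petri=.01,cap=.01)
for cam in("top","side"):
  for q in Z:
    for r in spotter.landmark_of(cam,q)[:3]:
      print(cam,q,round(r["score"],2),np.round(r["point"]),np.round(onz(cam,r["point"],Z[q]),3))
E
```

```text
0.0 [0.19611049 0.59256266 0.22993526] [-1.79861009e+02 -1.51465543e-02  1.61677544e+02] 0.08541802173870303
top cassette 0.52 [337. 234.] [0.487 0.019 0.01 ]
top cassette 0.5 [272. 249.] [0.436 0.212 0.01 ]
top front_a 0.85 [277. 250.] [0.432 0.197 0.03 ]
top front_a 0.8 [336. 249.] [0.44  0.023 0.03 ]
top front_a 0.65 [216. 249.] [0.432 0.375 0.03 ]
top knob_a 0.56 [348. 210.] [ 0.551 -0.003  0.08 ]
top knob_a 0.56 [222. 206.] [0.554 0.356 0.08 ]
top unit_a 0.87 [337. 193.] [0.611 0.02  0.   ]
top unit_a 0.85 [221. 195.] [0.597 0.37  0.   ]
top unit_a 0.82 [273. 195.] [0.599 0.214 0.   ]
top dropper 0.58 [273. 230.] [0.49  0.209 0.06 ]
top dropper 0.55 [341. 176.] [0.654 0.016 0.06 ]
top petri 0.76 [270. 227.] [0.501 0.219 0.01 ]
top cap 0.62 [222. 228.] [0.496 0.363 0.01 ]
side cassette 0.52 [272. 267.] [0.487 0.012 0.01 ]
side cassette 0.16 [335. 243.] [0.7   0.079 0.01 ]
side front_a 0.6 [254. 259.] [0.444 0.033 0.03 ]
side front_a 0.6 [237. 228.] [0.429 0.204 0.03 ]
side front_a 0.56 [230. 203.] [0.437 0.379 0.03 ]
side knob_a 0.55 [299. 247.] [ 0.553 -0.015  0.08 ]
side knob_a 0.46 [259. 190.] [0.536 0.359 0.08 ]
side knob_a 0.43 [276. 214.] [0.544 0.178 0.08 ]
side unit_a 0.93 [312. 264.] [0.603 0.009 0.   ]
side unit_a 0.89 [276. 203.] [0.609 0.398 0.   ]
side unit_a 0.73 [287. 224.] [0.6   0.238 0.   ]
side dropper 0.43 [334. 242.] [0.666 0.014 0.06 ]
side petri 0.44 [256. 235.] [0.483 0.182 0.01 ]
side petri 0.21 [230. 202.] [0.446 0.426 0.01 ]
side petri 0.16 [311. 260.] [0.6   0.014 0.01 ]
side cap 0.66 [290. 225.] [0.605 0.216 0.01 ]
```

View pics/top0.png

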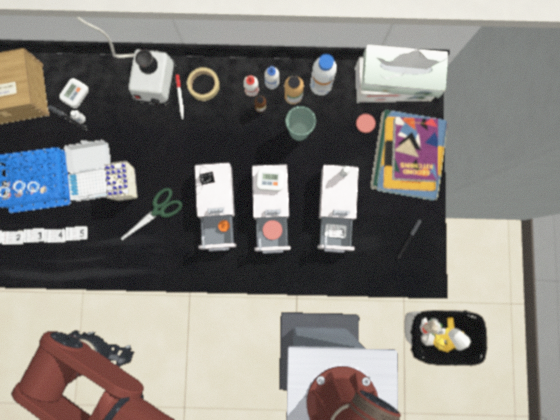

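View pics/side0.png

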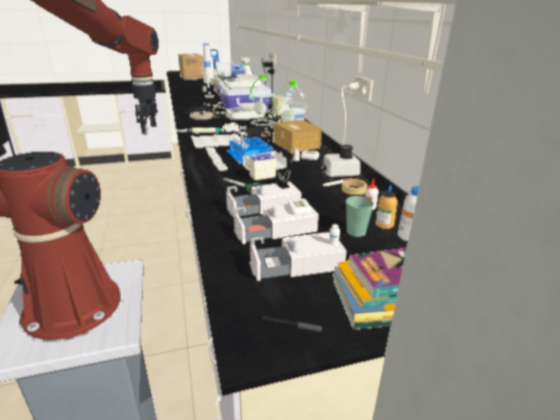

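The top view shows the cassette in the right-hand unit, with its front plate around (336,249) and knob around (348,210). Next I'll close the fingers and go above the front of that drawer.

```bash
python3 -m inch '[[[194,-573,0],[0,0,0.32]],[[194,-573,0],[0,0,0.32]],[[194,-573,0],[0,0,0.32]],[[194,-573,0],[0,0,0.32]],[[194,-573,0],[0,0,0.32]],[[194,-573,0],[0,0,0.32]],[[194,-573,0],[0,0,0.32]],[[194,-573,0],[0,0,0.32]],[[194,-573,0],[0,0,0.32]],[[194,-573,0],[0,0,0.32]],[[194,-573,0],[0,0,0.32]],[[194,-573,0],[0,0,0.32]]]' 1
python3 - <<'E'
from h import *
s=ctrl.sense(); print(s["clock"],s["tcp_pos"],s["orientation"],s["opening"])
save("wrist","w1")
Z=dict(cassette=.007,front_a=.03,knob_a=.08,unit_a=0)
for q in Z:
    for r in spotter.landmark_of("wrist",q)[:3]:
      print(q,round(r["score"],2),np.round(r["point"]),np.round(onz("wrist",r["point"],Z[q]),4))
E
```

```text
clock: 2.3
tcp_pos: [0.3902, 0.0207, 0.2313]
orientation: [180.0, -0.0, 180.0]
contact_force: [0.3, -1.2, -0.2]
opening: 0.0001
finger_force: 0.0
2.3 [0.39021745 0.0206899  0.23125929] [ 1.79959837e+02 -1.94998056e-02  1.79979009e+02] 6.485284430397378e-05
cassette 0.9 [284. 254.] [0.4963 0.033  0.007 ]
front_a 0.94 [440. 214.] [0.4331 0.213  0.03  ]
front_a 0.8 [282. 219.] [0.4394 0.0297 0.03  ]
knob_a 0.96 [436. 322.] [0.5438 0.2017 0.08  ]
unit_a 0.85 [419. 320.] [0.6035 0.2255 0.    ]
unit_a 0.8 [534. 319.] [0.6019 0.3889 0.    ]
```

View pics/w1.png

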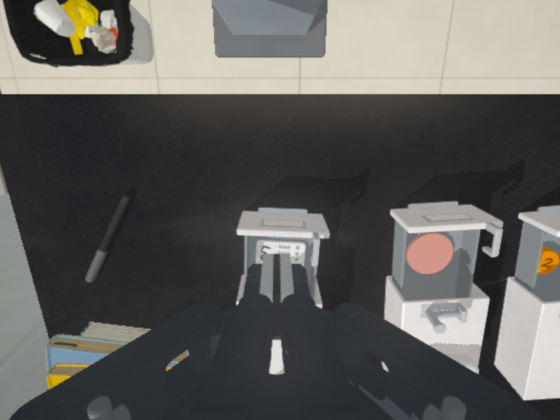

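The wrist view shows the target front plate from about (240,213) to (327,213), with the cassette behind it and the keeper at its right end (+y). I'll lower the fingers in front of the plate and start the push.

```bash
python3 - <<'E'
from h import *
for p in ((240,212),(327,213)): print(np.round(onz("wrist",p,.061),4))
E
python3 -m inch '[[[0,8,-60],[0,0,0]],[[0,8,-120],[0,0,0]],[[0,8,-170],[0,0,0]],[[0,8,-200],[0,0,0]],[[15,8,-200],[0,0,0]],[[25,8,-200],[0,0,0]],[[33,7,-200],[0,0,0]],[[41,7,-200],[0,0,0]],[[49,6,-200],[0,0,0]]]'
```

```text
[ 0.4205 -0.0149  0.061 ]
[0.4213 0.0765 0.061 ]
clock: 3.68
tcp_pos: [0.4396, 0.0265, 0.0317]
orientation: [180.0, -0.0, -180.0]
contact_force: [-2.5, 0.9, 1.6]
opening: 0.0004
finger_force: 1.2
```

```bash
python3 -m inch '[[[8,-1,0],[0,0,0]],[[16,-1,0],[0,0,0]],[[24,-2,0],[0,0,0]],[[32,-2,0],[0,0,0]],[[40,-3,0],[0,0,0]],[[48,-3,0],[0,0,0]],[[55,-4,0],[0,0,0]],[[60,-4,0],[0,0,0]]]'
python3 - <<'E'
from h import *
a=save("top","t2");b=save("side","s2")
cv2.imwrite("pics/m2.png",np.hstack([cv2.resize(a[140:280,270:400],(390,420)),cv2.resize(b[180:320,220:350],(390,420))])[:,:,::-1])
E
```

```text
clock: 4.68
tcp_pos: [0.4998, 0.0222, 0.0311]
orientation: [-180.0, -0.0, -180.0]
contact_force: [-2.4, 0.2, -1.0]
opening: 0.0
finger_force: 1.2
```

View pics/m2.png

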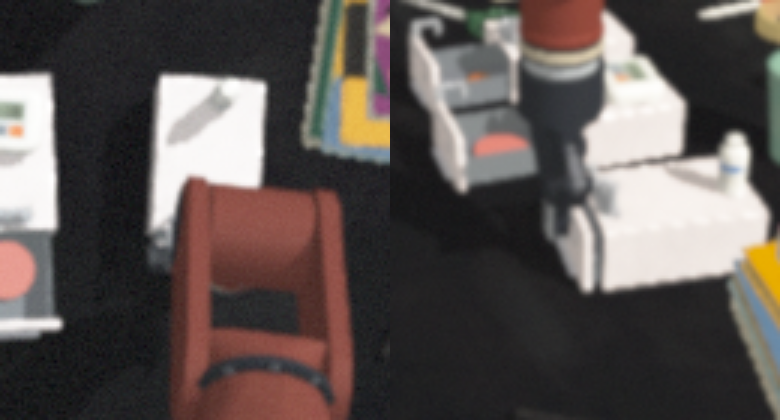

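The views show the drawer nearly shut, with a thin dark gap left at the side. I'll keep pushing in small steps until the force rises.

```bash
python3 -m inch '[[[3,0,0],[0,0,0]],[[5,0,0],[0,0,0]],[[7,0,0],[0,0,0]],[[8,0,0],[0,0,0]]]'; python3 -m inch '[[[2,0,0],[0,0,0]],[[4,0,0],[0,0,0]],[[4,0,0],[0,0,0]]]'
```

```text
clock: 5.28
tcp_pos: [0.5076, 0.0221, 0.0314]
orientation: [-180.0, 0.0, -180.0]
contact_force: [-1.7, -1.3, 0.2]
opening: -0.0002
finger_force: 1.0
clock: 5.65
tcp_pos: [0.5114, 0.0223, 0.0313]
orientation: [-180.0, -0.0, -180.0]
contact_force: [-2.5, -2.1, 0.6]
opening: 0.0001
finger_force: 1.3
```

```bash
python3 -m inch '[[[2,0,0],[0,0,0]],[[3,0,0],[0,0,0]],[[3,0,0],[0,0,0]]]'; python3 -m inch '[[[2,0,0],[0,0,0]],[[3,0,0],[0,0,0]],[[3,0,0],[0,0,0]]]'
```

```text
clock: 6.02
tcp_pos: [0.5115, 0.0224, 0.031]
orientation: [180.0, -0.4, -180.0]
contact_force: [-9.5, -2.5, 7.5]
opening: 0.0003
finger_force: 4.7
clock: 6.4
tcp_pos: [0.5114, 0.0224, 0.0306]
orientation: [180.0, -0.8, -179.9]
contact_force: [-16.4, -2.3, 13.5]
opening: 0.0001
finger_force: 8.1
```

The force jumped with no further motion, so the drawer is shut. I'll back off, rise and shift right to look at the knob.

```bash
python3 -m inch '[[[-15,0,0],[0,0,0]],[[-40,0,0],[0,0,0]],[[-40,0,60],[0,0,0]],[[-40,-30,110],[0,0,0]],[[-40,-70,160],[0,0,0]],[[-40,-90,170],[0,0,0]],[[-40,-90,170],[0,0,0]]]'
python3 - <<'E'
from h import *
s=ctrl.sense(); print(s["tcp_pos"],s["contact_force"])
im=save("wrist","w3")
Z=dict(cassette=.007,front_a=.03,knob_a=.08,unit_a=0)
for q in Z:
    for r in spotter.landmark_of("wrist",q)[:3]:
      print(q,round(r["score"],2),np.round(r["point"]),np.round(onz("wrist",r["point"],Z[q]),4))
for cam in("top","side"):
    viewer.grab_frame(cam)
    for r in spotter.landmark_of(cam,"knob_a")[:3]:
      print(cam,round(r["score"],2),np.round(r["point"]),np.round(onz(cam,r["point"],.08),4))
E
```

```text
clock: 7.28
tcp_pos: [0.4795, -0.0689, 0.2035]
orientation: [-179.9, 0.4, 179.9]
contact_force: [-0.1, -0.3, 0.1]
opening: -0.0003
finger_force: 0.0
[ 0.47946271 -0.06888184  0.2034996 ] [-0.14796417 -0.29800247  0.08677272]
front_a 0.6 [364. 222.] [0.5181 0.028  0.03  ]
knob_a 0.81 [348. 265.] [0.541  0.0024 0.08  ]
unit_a 0.67 [510. 273.] [0.5957 0.2222 0.    ]
unit_a 0.58 [347. 274.] [0.597  0.0229 0.    ]
top 0.47 [222. 206.] [0.5524 0.3552 0.08  ]
top 0.41 [346. 210.] [0.5508 0.0019 0.08  ]
top 0.38 [278. 210.] [0.5453 0.1956 0.08  ]
side 0.55 [296. 245.] [ 0.5489 -0.0011  0.08  ]
side 0.52 [261. 187.] [0.5472 0.3754 0.08  ]
```

View pics/w3.png

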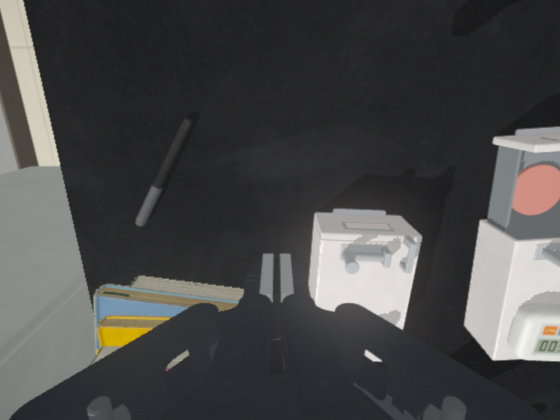

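The drawer is flush. The knob is at (352,268), about (0.543, 0.001). I'll go down to its right and push left.

```bash
python3 -m inch '[[[40,0,-40],[0,0,0]],[[64,0,-90],[0,0,0]],[[64,0,-130],[0,0,0]],[[64,15,-130],[0,0,0]],[[64,30,-130],[0,0,0]],[[64,38,-130],[0,0,0]],[[64,46,-130],[0,0,0]]]'; python3 -m inch '[[[0,6,0],[0,0,0]],[[0,12,0],[0,0,0]],[[0,12,0],[0,0,0]]]'; python3 -m inch '[[[0,5,0],[0,0,0]],[[0,8,0],[0,0,0]],[[0,8,0],[0,0,0]]]'
```

```text
clock: 8.6
tcp_pos: [0.5428, -0.021, 0.0734]
orientation: [-180.0, 0.2, -179.9]
contact_force: [-0.8, -0.0, 0.3]
opening: -0.0001
finger_force: 0.0
clock: 8.98
tcp_pos: [0.5415, -0.0093, 0.0715]
orientation: [180.0, 0.0, -180.0]
contact_force: [0.0, -1.2, 0.1]
opening: 0.0002
finger_force: 0.0
clock: 9.35
tcp_pos: [0.5414, -0.0014, 0.0712]
orientation: [180.0, -0.0, -180.0]
contact_force: [0.3, -1.8, 0.6]
opening: 0.0001
finger_force: 0.3
```

```bash
python3 -m inch '[[[0,4,0],[0,0,0]],[[0,5,0],[0,0,0]],[[0,5,0],[0,0,0]]]'; python3 -m inch '[[[0,3,0],[0,0,0]],[[0,3,0],[0,0,0]]]'; python3 -m inch '[[[0,3,0],[0,0,0]],[[0,3,0],[0,0,0]]]'
```

```text
clock: 9.72
tcp_pos: [0.5414, 0.0035, 0.0712]
orientation: [180.0, -0.0, -180.0]
contact_force: [1.0, -0.7, -0.4]
opening: 0.0003
finger_force: 0.5
clock: 9.98
tcp_pos: [0.5415, 0.0059, 0.0713]
orientation: [-179.9, -0.0, -180.0]
contact_force: [2.0, -3.1, -0.5]
opening: -0.0001
finger_force: 1.9
clock: 10.22
tcp_pos: [0.5415, 0.0064, 0.0713]
orientation: [-179.7, -0.0, -179.9]
contact_force: [0.6, -11.6, -1.0]
opening: -0.0
finger_force: 5.6
```

```bash
python3 -m inch '[[[0,3,0],[0,0,0]],[[0,3,0],[0,0,0]]]'; python3 -m inch '[[[0,-15,0],[0,0,0]],[[0,-40,0],[0,0,0]],[[0,-75,10],[0,0,0]],[[-20,-80,60],[0,0,0]],[[-64,-90,110],[0,0,0]],[[-64,-90,130],[0,0,0]],[[-64,-90,130],[0,0,0]]]'
python3 - <<'E'
from h import *
im=save("wrist","w4")
for q,z in(("knob_a",.08),("front_a",.03)):
    for r in spotter.landmark_of("wrist",q)[:2]: print(q,round(r["score"],2),np.round(r["point"]),np.round(onz("wrist",r["point"],z),4))
s=viewer.grab_frame("side")
cv2.imwrite("pics/m4.png",np.hstack([cv2.resize(im[180:320,290:430],(400,400)),cv2.resize(s[160:300,220:360],(400,400))])[:,:,::-1])
E
```

```text
clock: 10.48
tcp_pos: [0.5416, 0.0068, 0.0714]
orientation: [-179.4, -0.0, -179.8]
contact_force: [-0.1, -18.1, -1.0]
opening: -0.0004
finger_force: 9.2
clock: 11.35
tcp_pos: [0.4786, -0.0776, 0.2036]
orientation: [180.0, 0.3, 180.0]
contact_force: [-0.3, 0.3, -0.3]
opening: -0.0002
finger_force: 0.0
knob_a 0.69 [353. 275.] [ 0.5522 -0.0022  0.08  ]
knob_a 0.56 [385. 266.] [0.5429 0.0268 0.08  ]
front_a 0.59 [367. 226.] [0.5221 0.0218 0.03  ]
front_a 0.23 [385. 265.] [0.5686 0.0458 0.03  ]
```

View pics/m4.png

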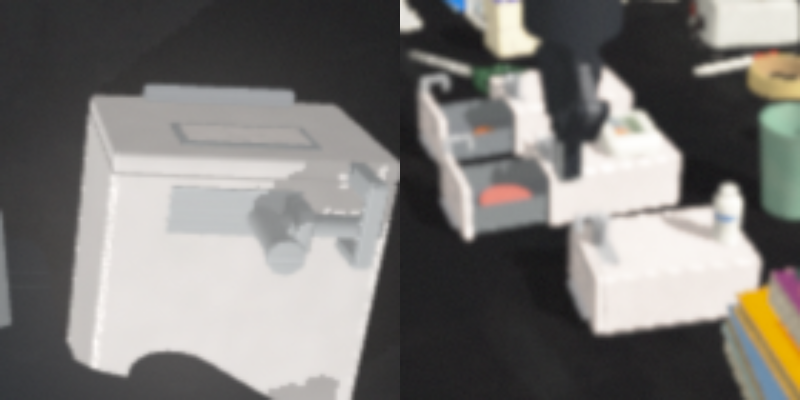

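The crops show the drawer flush and the knob moved left against its bracket, with the rod through the keeper. The dropper bottle still stands, and the other drawers are unchanged.

```bash
python3 -c "from bench import job; print(job.finish_job())"
```

```text
the job is handed in; nothing more can be done
None
```

I pushed the cassette drawer fully shut and then pushed its bolt left to the stop, locking it, and handed the job in at about 11 s; I couldn't see the cassette once the drawer was shut, and the other drawers, their bolts and the bystanders were not touched.

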